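# Snap the sprung dust cap into a herb canister

## Task

The open white canister clamped in the dock has been cleaned and needs its dust cap. Take the cap from the tray by squeezing its two upright spring tabs together, lower it into the canister's mouth, press it down gently against the rubber gasket until it is home and let the tabs spring out under the rim, so that the cap stays locked level with the gasket squeezed when you let go. Leave the other things where they are.

Things in the scene. Friction and masses are not known exactly. Their poses are not given: they have to be found in the camera images.
- canister: The open white canister with the steel dock that clamps it upright; origin on its axis, at bench level. Body 94 mm across; a coaxial white neck ring, 85 mm across, is screwed into its top more or less far, so that the neck's rim stands 124 to 138 mm above the bench. That height is not measured: feel it or see it. Mouth 60 mm across, cap fits at any yaw. The neck bears up to 25 N.
- cap_center (a point): Loose white dust cap (about 65 g) standing upright in the tray; point on its axis (z up), 22 mm above its underside. Round plug 57 mm across, 16 mm deep, foot bevelled 2.5 mm; above it a round flange 80 mm across, 4 mm thick, top face 2 mm below this point. On the flange stand two grey finger tabs facing each other at the cap's +y and -y, tops 24 mm above the flange.
- tab_a (a joint): Travel of the cap's +y finger tab towards the axis, m: 0 free, 0.007 fully squeezed. Tabs are 24 mm wide along the cap's x and 4 mm thick, and 48 mm apart over their outer faces when free, 34 mm squeezed. Spring of each: about 2 N at 0, 10 N at 0.007.
- tab_b (a joint): The same for the -y tab. Each tab carries below the flange a locking lug 12 mm wide, 4 mm thick, sticking out of the plug's side: 67 mm over both lugs when free, 53 mm squeezed; its top face is 10.5 mm below the flange's underside. Only squeezed lugs pass the mouth; being square-edged, they do not snap in by pushing.
- shoulder (a point): Point on the canister's axis, 112 mm above the bench (top of its body). A soft rubber gasket ring, 63 to 77 mm across, stands 8 mm proud of the neck's rim and yields up to 7 mm, pushing back 1.5 N per mm. The mouth's lip is 5 mm thick; under it the ring is 74 mm wide. The lugs clear the lip with the gasket squeezed 2.5 mm (4 N) or more; squeeze it 5 mm before letting go, as the cap springs back.
- plain_lid_center (a point): Bystander in the tray: plain white round lid without tabs, 62 mm across, 13 mm tall; this point is its centre.
- scoop: Bystander: steel spoon lying on the bench between tray and canister.
- canister_b: Bystander: closed white canister, 94 mm across, 136 mm tall, beyond the tray and dock.
- canister_c: Bystander: another such closed canister.
- mortar: Bystander: brass mortar with its pestle, 100 mm across.
- bowl: Bystander: steel bowl, 140 mm across.
- jar: Bystander: small amber glass jar on the right.
Not all that is in view belongs to the job. Leave any green, pink or purple look-alike of the part that bears cap_center alone.

How it is judged (in metres and radians):
On the way:
1. the cap is lifted off the tray with both tabs squeezed (height (world z) of cap_center above 0.045 m and value of joint each of tab_a, tab_b above 0.004 m), for 0.2 s.
At the end, for the whole second after the job is handed in: The cap sits level (within 0.06 rad) and centred (within 4 mm) in the canister's mouth, both tabs sprung out (joints under 2 mm) beneath the lip so that the squeezed gasket keeps it tight (more than 2.5 N of contact force on the neck), at rest and let go (contact force between cap and neck above 2.5 N and value of joint each of tab_a, tab_b below 0.002 m and horizontal distance between cap_center and shoulder below 0.004 m and height (world z) of cap_center above 0.115 m and angle between cap_center's own z axis and vertical below 0.06 rad and linear speed of cap below 0.01 m/s); the robot touches nothing.
It fails at once if the cap is pressed on the canister's neck with more than 25 N (contact force between cap and neck above 25 N or contact force between cap and canister above 25 N).
It fails at once if a bystander is pushed more than 30 mm (distance of any of plain_lid_center, scoop, canister_b, canister_c, mortar, bowl, jar from where it was at the start of the episode above 0.03 m).
It also fails if it takes over 48 s, if anything falls off the work surface, if the arm or the gripper's body presses on something with over 40 N, if the wrist force passes 120 N, or if a joint passes its speed limit or range.

## Robot

A 6-joint arm with a two-finger parallel gripper is mounted at the origin on the work surface. World frame = base frame: x ahead of the robot, y to its left, z up, the work surface at z = 0. Lengths are in mm, angles in rad, forces in N, time in s.
With the tool pointing down it reaches from about 275 to 750 mm from the base axis. Payload 10.2 kg.
Tool frame: the origin (TCP) lies at the very end of the fingers, on their centre line; the grasp point (between the pads) lies 19 mm behind it; z points along the fingers, y is the line along which they close (so a half turn about z gives the same grasp; the last joint's range is limited). The gripper opens to 85 mm and grips with 20 to 120 N. Pads are 22 mm wide; open, the fingers measure 114 mm over their backs; the gripper's body (76 mm by 85 mm) begins 54 mm behind the grasp point. The pads swing forward as they close: fully open they stand 13 mm farther back than shut.
Start: joints at [-1.409, 0.313, 1.498, -0, 1.331, -0.223], TCP at [197.059, -486.62, 231.294] pointing down, gripper open.
Joint ranges: [-2.94, 2.94], [-0.97, 2.17], [0.19, 2.56], [-1.23, 4.37], [0.02, 3.11], [-2.88, 2.88]. Speed limits (rad/s): [2.39, 2.39, 3.01, 3.14, 3.14, 3.14].

## Interface

Orientations are given as a unit quaternion [w, x, y, z].
In Python, from rig import ctrl, optics gives the robot as it stands. The module is installed in compiled form; this text tells all that it offers.
- The arm moves only by the shell command python3 -m handwheel 'ROWS' [FORCE]. ROWS is JSON, a list that holds one entry, the list of rows, each a list of 5 numbers: the gripper command: -1 is fully open, 1 is shut, values between are in proportion, then the shift along the world's x, y, z in units of 50 mm (1.0 is 50 mm), then the turn about the world's z in units of 8 degrees (1.0 is 8 degrees). In form: [[[gripper, tx, ty, tz, twist], ...]]. A call has 1 to 10 rows; each row shifts and turns the commanded pose from where the row before left it; what a row does not reach is not made up. A row lasts 1/10 s, in which the tool goes at most 50 mm and 8.59 degrees, less where a joint would pass 70% of its speed; a pose out of reach is approached as far as the arm can. A call is refused whole if a number of a shift passes 1 or a number of a turn 1, either way. A call with a gripper value outside its range is refused whole. The fingers move at their own pace and stop on an object; FORCE is the grip in N (left out, the last holds). Time passes only in rows, so rows that do not move let the fingers close. It gives the time, the measured TCP pose, the force, the opening and the grip force at its end, in the units of the state.
- ctrl.sense(): the state, without advancing time (a new reading comes with each control period).
- optics.capture(name): name is "scene" or "top"; returns a dict with "img" (384x512x3 uint8, blue, green, red), "K" (3x3 intrinsics, pixels), "R" (3x3) and "t" (3): a world point X has camera coordinates R X + t. Camera axes: x right, y down, z forward; pixel columns grow to the right and rows downward; lengths in mm; the calibration is good to about 2 mm. A picture is of the moment at which its call begins. There is no depth.
- ctrl.finish_job(): hands the job in; it is judged then, once.
The state is a dict: "time_s": time; "joints": joint angles; "dq": joint speeds; "tau": joint torques, N m; "eef_pos": TCP position; "ee_rot": TCP orientation; "force": force on the tool from outside, world axes, zero at the start; "wrist_torque": the same for the moment, N m; "grip_width": opening from 0.0 (shut) to 1.0 (fully open); "grip_force": force on a finger pad.
Only numpy, scipy, OpenCV 4.12 (cv2) and the standard library are available. Lean on these libraries where they do the work, as an engineer would, in place of code of your own. Each camera call takes 0.05 s, during which the arm holds its last target. There are 200 camera calls.

## Working session

There is one attempt and no reset: what is moved stays moved. The work goes in short steps, Python scripts to look and compute and a shell command to move; the robot and the scene stay as the last step left them, time stands still between calls to the robot, and variables do not carry over. Pictures are saved under pics/ and viewed, at most 10 in all, crops included, and the job is handed in when it is done.

```bash
mkdir -p pics
python3 - <<'E'
from rig import ctrl, optics
import cv2,pickle
d={}
for n in("scene","top"):
    c=optics.capture(n);d[n]=c;cv2.imwrite(f"pics/{n}0.png",c["img"])
    print(n,c["K"].round(1).tolist(),c["R"].round(3).tolist(),c["t"].round(1).tolist())
pickle.dump(d,open("d0.pkl","wb"))
s=ctrl.sense();print(s)
E
```

```text
scene [[423.4, 0.0, 254.3], [0.0, 423.4, 195.6], [0.0, 0.0, 1.0]] [[0.047, 0.999, 0.019], [0.707, -0.02, -0.707], [-0.705, 0.047, -0.707]] [60.6, -327.9, 1705.9]
top [[450.9, 0.0, 260.4], [0.0, 450.9, 195.7], [0.0, 0.0, 1.0]] [[0.003, -1.0, 0.004], [-0.998, -0.003, -0.069], [0.069, -0.004, -0.998]] [-69.2, 538.6, 1401.8]
{'time_s': 0.1, 'joints': array([-1.40939003e+00,  3.13370972e-01,  1.49834575e+00, -1.22978575e-05,
        1.33098163e+00, -2.23412060e-01]), 'dq': array([ 8.17524968e-04, -2.58653862e-03, -1.77222815e-03, -9.51537497e-05,
       -2.09645007e-03,  3.63148930e-04]), 'tau': array([ 2.98554616e-03, -4.12897396e+01, -2.60144395e+01, -1.10045207e-04,
        3.02319007e-03, -3.12999589e-06]), 'eef_pos': array([ 197.02373381, -486.38962829,  230.8098878 ]), 'ee_rot': array([-5.52769993e-04,  9.81545961e-01,  1.91225577e-01,  1.11679326e-05]), 'force': array([ 0.50031171, -0.19121497, -0.28720336]), 'wrist_torque': array([-0.01750954, -0.04129454, -0.02542699]), 'grip_force': 0.0, 'grip_width': 1.0063473707862598}
```

View pics/scene0.png

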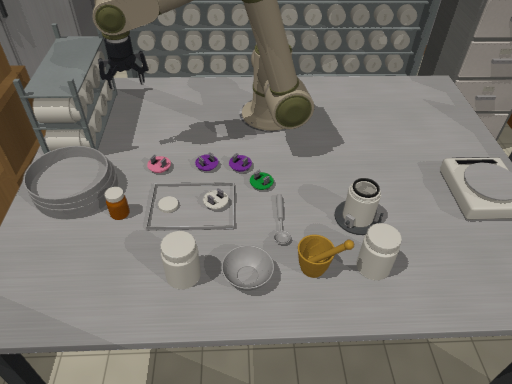

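View pics/top0.png

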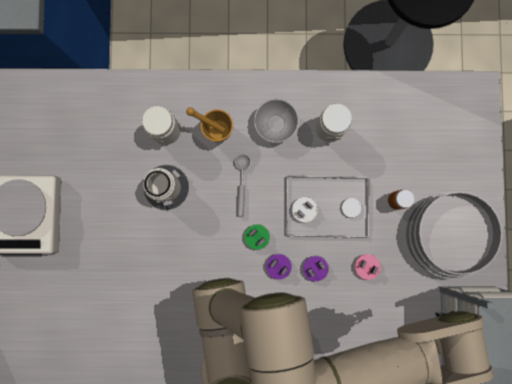

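Top view: the white tabbed cap is at (304,210). Possible confusions are the plain lid (351,208), green (256,237), purple (278,267) and (315,268), and pink (367,267). I choose the white one with grey tabs in the tray, (304,210), which is (216,199) in the scene view. The open canister is at (160,185) in top and (362,205) in scene. Next is a close crop.

Run:
```python
import cv2,pickle,numpy as np
d=pickle.load(open("d0.pkl","rb"))
T=d["top"]["img"];S=d["scene"]["img"]
f=lambda I,u,v,w=25:cv2.resize(I[v-w:v+w,u-w:u+w],(300,300),interpolation=cv2.INTER_CUBIC)
cv2.imwrite("pics/c1.png",np.vstack([np.hstack([f(T,304,210),f(T,160,185)]),np.hstack([f(S,216,199),f(S,364,200)])]))
```

```text
(no output)
```

View pics/c1.png

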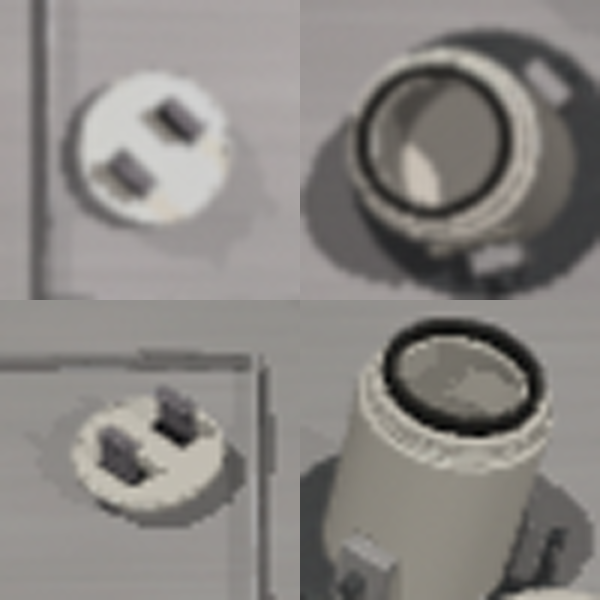

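```bash
cat > h.py <<'E'
import cv2,numpy as np
def ray(c,uv):
    p=np.linalg.solve(c["K"],[uv[0],uv[1],1]);return -c["R"].T@c["t"],c["R"].T@p
def plane(c,uv,z):
    o,d=ray(c,uv);return o+d*(z-o[2])/d[2]
def tri(a,ua,b,ub):
    o1,d1=ray(a,ua);o2,d2=ray(b,ub)
    k=np.linalg.lstsq(np.c_[d1,-d2],o2-o1,rcond=None)[0]
    p,q=o1+d1*k[0],o2+d2*k[1];return (p+q)/2,np.linalg.norm(p-q)
def blob(m,u,v,w):
    """largest blob in window, hull ellipse, upscaled x4"""
    x,y=u-w,v-w
    M=cv2.resize(m[y:v+w,x:u+w],None,fx=4,fy=4,interpolation=cv2.INTER_LINEAR)
    M=(M>127).astype(np.uint8)
    cs=cv2.findContours(M,cv2.RETR_EXTERNAL,cv2.CHAIN_APPROX_NONE)[0]
    k=max(cs,key=cv2.contourArea);e=cv2.fitEllipse(cv2.convexHull(k))
    return (np.array(e[0])+.5)/4-.5+[x,y],np.array(e[1])/4,e[2]
E
python3 - <<'E'
import pickle,cv2,numpy as np
from h import *
d=pickle.load(open("d0.pkl","rb"));T,S=d["top"],d["scene"]
def res(n,th,pt,ps,w,inv):
    o=[]
    for c,(u,v) in((T,pt),(S,ps)):
        g=cv2.cvtColor(c["img"],6).astype(float)
        # soft mask centred at th
        m=np.clip(127+(th-g if inv else g-th)*2,0,255).astype(np.uint8)
        b=blob(m,u,v,w);o.append(b);print(n,b[0].round(2),b[1].round(1),b[2])
    print(tri(T,o[0][0],S,o[1][0]));return o
res("gasket",75,(157,184),(364,188),14,True)
o=res("cap",175,(304,210),(216,200),15,False)
for z in(18,20,22,24):print(z,plane(T,o[0][0],z).round(1),plane(S,o[1][0],z).round(1))
a=plane(T,(279+178/6,185+120/6),44);b=plane(T,(279+128/6,185+175/6),44);print("tabs",a,b,np.linalg.norm(a-b),np.degrees(np.arctan2(*(a-b)[1::-1])))
for z in (124,128,132,136,140,144):print(z,plane(T,(279+0,0),z)[:0])
E
```

```text
gasket [156.75 183.19] [24.7 25.7] 73.72254943847656
gasket [365.66 187.56] [19.1 27.1] 103.65940856933594
(array([566.50299261, 233.52828213, 129.47540054]), np.float64(1.4386475122271245))
cap [304.81 208.84] [24.9 25.5] 175.94908142089844
cap [215.2 198.9] [17.1 24.3] 83.2746810913086
(array([ 497.44426398, -207.10029532,   25.22515547]), np.float64(0.7611424753843928))
18 [ 497.7 -207.5   18. ] [ 490.3 -207.9   18. ]
20 [ 497.7 -207.3   20. ] [ 492.2 -207.8   20. ]
22 [ 497.6 -207.    22. ] [ 494.2 -207.7   22. ]
24 [ 497.5 -206.8   24. ] [ 496.2 -207.6   24. ]
tabs [ 508.60595277 -216.77026696   44.        ] [ 480.21151511 -190.90227627   44.        ] 38.41089731229425 -42.33424601973913
124 []
128 []
132 []
136 []
140 []
144 []
```

The crop confirms the white cap with two grey tabs along roughly −42°, at about (497,−207) with its flange near z 22. The gasket centre is about (566,233), near z 130. The tool's closing line is at −68° now, so it needs +25.6°.

```bash
python3 -m handwheel '[[[-1,0.6,0.56,-0.2,0.32],[-1,0.6,0.56,-0.2,0.32],[-1,0.6,0.56,-0.2,0.32],[-1,0.6,0.56,-0.2,0.32],[-1,0.6,0.56,-0.2,0.32],[-1,0.6,0.56,-0.2,0.32],[-1,0.6,0.56,-0.2,0.32],[-1,0.6,0.56,-0.2,0.32],[-1,0.6,0.56,-0.2,0.32],[-1,0.6,0.56,-0.2,0.32]]]' 30; python3 -m handwheel '[[[-1,0,0,0,0],[-1,0,0,0,0]]]'
```

```text
time_s: 1.1
eef_pos: [498.0, -205.2, 130.7]
ee_rot: [-0.0, 0.914, 0.405, -0.0]
force: [1.3, -0.9, 0.7]
grip_width: 1.003
grip_force: 0.0
time_s: 1.3
eef_pos: [497.0, -206.1, 130.8]
ee_rot: [-0.0, 0.915, 0.404, -0.0]
force: [0.3, -0.1, -0.7]
grip_width: 0.999
grip_force: 0.0
```

```bash
python3 -m handwheel '[[[-1,0,-0.01,-0.48,0],[-1,0,0,-0.48,0],[-1,0,0,-0.48,0],[-1,0,0,-0.46,0],[-1,0,0,0,0],[-1,0,0,0,0]]]'
python3 - <<'E'
from rig import optics
import cv2,numpy as np
o=[]
for n,(u,v) in(("scene",(216,190)),("top",(304,205))):
    I=optics.capture(n)["img"];o.append(cv2.resize(I[v-35:v+35,u-35:u+35],(400,400),interpolation=cv2.INTER_CUBIC))
cv2.imwrite("pics/g1.png",np.hstack(o))
E
```

```text
time_s: 1.9
eef_pos: [496.8, -208.1, 37.1]
ee_rot: [0.0, 0.915, 0.403, 0.0]
force: [0.0, 0.6, -1.7]
grip_width: 0.996
grip_force: 0.0
```

View pics/g1.png

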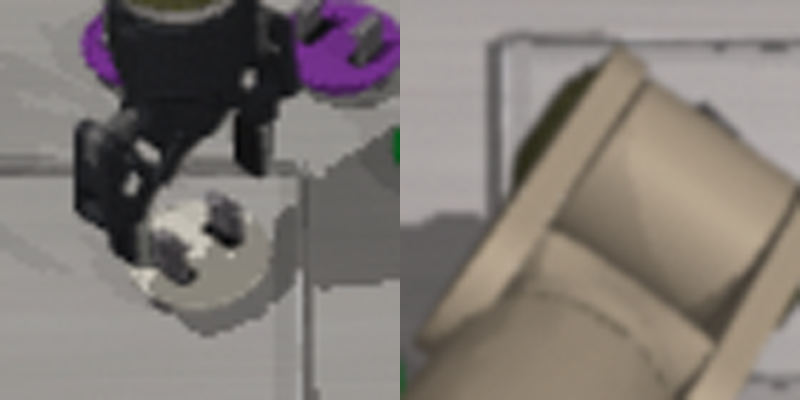

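Scene crop: the fingers straddle the tabs, with tips at crop (125,255) and (250,172), still above the flange. Next: lower and squeeze.

```bash
python3 -m handwheel '[[[-0.2,0,0.01,-0.12,0],[-0.2,0,0.01,-0.12,0],[-0.2,0,0,0,0],[-0.2,0,0,0,0],[-0.2,0,0,0,0]]]' 30;  python3 -m handwheel '[[[1,0,0,0,0],[1,0,0,0,0],[1,0,0,0,0]]]' 30;python3 -m handwheel '[[[1,0,0,0,0],[1,0,0,0,0],[1,0,0,0,0]]]'
```

```text
time_s: 2.5
eef_pos: [497.2, -206.1, 24.4]
ee_rot: [0.0, 0.915, 0.404, 0.0]
force: [0.5, -0.3, 0.0]
grip_width: 0.601
grip_force: 0.0
time_s: 2.8
eef_pos: [497.3, -206.2, 25.6]
ee_rot: [0.0, 0.915, 0.404, 0.0]
force: [-4.0, 2.9, 14.3]
grip_width: 0.377
grip_force: 30.1
time_s: 3.1
eef_pos: [497.3, -206.2, 25.6]
ee_rot: [0.0, 0.915, 0.404, 0.0]
force: [-4.4, 3.0, 13.3]
grip_width: 0.377
grip_force: 30.1
```

```bash
python3 -m handwheel '[[[1,0,0,0.1,0],[1,0,0,0.2,0],[1,0,0,0.4,0],[1,0,0,0.6,0],[1,0,0,0.9,0],[1,0,0,0.9,0],[1,0,0,0.8,0],[1,0,0,0,0],[1,0,0,0,0]]]'
python3 - <<'E'
from rig import optics
import cv2,numpy as np
I=optics.capture("scene");import pickle;pickle.dump(I,open("s1.pkl","wb"))
I=I["img"][110:210,160:290];cv2.imwrite("pics/l1.png",cv2.resize(I,None,fx=5,fy=5,interpolation=cv2.INTER_CUBIC))
E
```

```text
time_s: 4.0
eef_pos: [497.0, -206.1, 219.8]
ee_rot: [0.0, 0.915, 0.404, 0.0]
force: [-0.4, 0.7, -0.7]
grip_width: 0.369
grip_force: 31.2
```

View pics/l1.png

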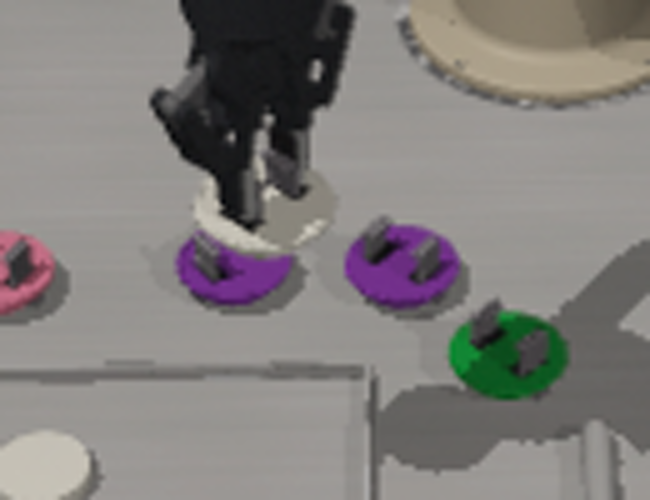

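The cap is lifted and level in the scene crop: its flange ellipse is centred near crop (264,207), full-image (213,151), with both tabs squeezed. Next I work out its offset from the TCP and the travel to the canister.

Run:
```python
import pickle,cv2,numpy as np
from h import *
d=pickle.load(open("d0.pkl","rb"));T,S=d["top"],d["scene"];c=pickle.load(open("s1.pkl","rb"))
h=cv2.cvtColor(c["img"],40);x0,y0,x1,y1=190,135,235,165
hsv=h[y0:y1,x0:x1];m=((hsv[...,1]<60)&(hsv[...,2]>150)).astype(np.uint8)*255
full=np.zeros(h.shape[:2],np.uint8);full[y0:y1,x0:x1]=m
print([''.join('#' if p else '.' for p in r) for r in m[::2]] and '\n'.join(''.join('#' if p else '.' for p in r) for r in m))
for z in(213,215,217):print(z,plane(c,(212.8,151.4),z).round(1))
for z in(126,130,134,138,142):print(z,plane(T,(156.75,183.19),z).round(1),plane(S,(365.66,187.56),z).round(1))
```

```text
##...............................############
##..............................#############
###...................#.........#############
###.............................#############
####.................##.........#############
#####...........................#############
#####................#..........#############
######...............##.........#############
#######..............##.........#############
#########.............#...........###########
############..........#............##########
#############.......................#########
#############...........#............########
#############..........###...........########
#############..........#..............#######
##############........................#######
########.#####........................#######
#############........................########
##############.......................########
#########.######................###..#######.
########..########.............####.#######..
#######....########...........####...####....
#####........#########........##.............
###............#########.....#...............
#.................########...................
...............................#.............
..............................###............
..............................###............
...............................#.............
.............................................
213 [ 493.6 -205.6  213. ]
215 [ 496.1 -205.4  215. ]
217 [ 498.6 -205.3  217. ]
126 [567. 235. 126.] [563.  234.3 126. ]
130 [566.6 234.1 130. ] [567.1 232.5 130. ]
134 [566.2 233.2 134. ] [571.2 230.7 134. ]
138 [565.8 232.3 138. ] [575.3 228.9 138. ]
142 [565.4 231.4 142. ] [579.4 227.1 142. ]
```

```bash
python3 -m handwheel '[[[1,0.14,0.88,-0.04,0],[1,0.14,0.88,-0.04,0],[1,0.14,0.88,-0.04,0],[1,0.14,0.88,-0.04,0],[1,0.14,0.88,-0.04,0],[1,0.14,0.88,-0.04,0],[1,0.14,0.88,-0.04,0],[1,0.14,0.88,-0.04,0],[1,0.14,0.88,-0.04,0],[1,0.14,0.88,-0.04,0]]]';python3 -m handwheel '[[[1,0,0,-0.3,0],[1,0,0,-0.2,0],[1,0,0,0,0],[1,0,0,0,0],[1,0,0,0,0]]]'
python3 - <<'E'
from rig import optics
import cv2,numpy as np,pickle
I=optics.capture("scene");pickle.dump(I,open("s2.pkl","wb"))
I=I["img"][125:245,305:425];cv2.imwrite("pics/p1.png",cv2.resize(I,None,fx=5,fy=5,interpolation=cv2.INTER_CUBIC))
E
```

```text
time_s: 5.05
eef_pos: [566.4, 235.6, 197.3]
ee_rot: [-0.0, 0.915, 0.404, -0.002]
force: [0.7, -0.4, -0.7]
grip_width: 0.373
grip_force: 31.2
time_s: 5.55
eef_pos: [567.4, 233.2, 174.9]
ee_rot: [0.0, 0.915, 0.403, 0.0]
force: [-0.6, 0.9, -0.8]
grip_width: 0.367
grip_force: 31.2
```

View pics/p1.png

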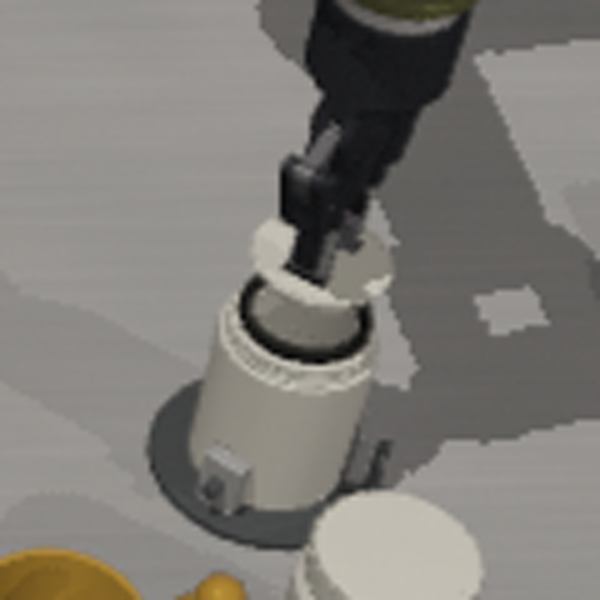

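Scene crop: the cap's flange ellipse spans crop x 250–395 with its bottom at 307. The plug foot is right above the gasket ring, centred near (307,315). I compare these with the calibration.

Run:
```python
import pickle,cv2,numpy as np
from h import *
c=pickle.load(open("s2.pkl","rb"))
I=c["img"];hs=cv2.cvtColor(I,40)
# flange outline predicted for the TCP pose, vs white pixels
def circ(x,y,z,r):
    a=np.linspace(0,2*np.pi,200);P=np.c_[x+r*np.cos(a),y+r*np.sin(a),0*a+z]
    q=(c["K"]@(c["R"]@P.T+c["t"][:,None]));return (q[:2]/q[2]).T
for z in(170,172):
  p=circ(567.4,233.2,z,40);pb=circ(567.4,233.2,z-4,40)
  print(z,"pred l,r,t",p.min(0).round(1),p.max(0).round(1),"bottom edge max",pb.max(0).round(1))
for x,y,z in((566.3,233.5,132),(566.3,233.5,135)):
  p=circ(x,y,z,38.5);print("gasket",p.min(0).round(1),p.max(0).round(1))
for y in range(166,192,2):print(y,hs[y,350:390,2].tolist())
```

```text
170 pred l,r,t [354.5 168.1] [383.2 187.3] bottom edge max [382.9 188.3]
172 pred l,r,t [354.6 167.6] [383.4 186.7] bottom edge max [383.1 187.8]
gasket [352.6 177.8] [379.6 196.3]
gasket [352.8 177.1] [379.9 195.6]
166 [150, 149, 149, 149, 149, 149, 149, 149, 149, 149, 139, 22, 23, 21, 23, 19, 20, 20, 19, 23, 31, 43, 26, 27, 24, 18, 16, 23, 72, 138, 141, 95, 96, 96, 96, 96, 96, 97, 97, 97]
168 [151, 151, 150, 150, 152, 152, 151, 151, 153, 164, 141, 59, 20, 25, 28, 25, 24, 23, 20, 27, 29, 24, 26, 34, 60, 65, 65, 61, 118, 149, 149, 142, 98, 98, 98, 98, 97, 97, 97, 97]
170 [149, 151, 151, 151, 151, 151, 160, 191, 194, 194, 193, 189, 173, 135, 40, 28, 28, 21, 20, 28, 27, 23, 29, 46, 48, 58, 76, 93, 137, 150, 150, 150, 144, 99, 99, 99, 98, 99, 98, 98]
172 [148, 148, 148, 148, 149, 161, 183, 186, 194, 194, 194, 194, 192, 169, 52, 24, 25, 23, 20, 36, 70, 83, 81, 55, 55, 59, 91, 131, 133, 126, 132, 146, 148, 139, 97, 98, 97, 98, 98, 98]
174 [149, 149, 149, 150, 153, 169, 184, 183, 183, 184, 186, 195, 188, 118, 26, 22, 27, 26, 29, 50, 85, 89, 64, 69, 55, 55, 53, 110, 135, 136, 132, 123, 139,
[... 892 characters left out ...]
2, 187, 195, 195, 195, 185, 135, 135, 135, 135, 135, 135, 139, 152, 152, 153, 143, 101, 101, 102, 102, 101, 100, 101]
186 [179, 172, 108, 27, 41, 89, 134, 135, 135, 132, 120, 119, 118, 118, 118, 119, 124, 125, 126, 138, 140, 142, 146, 146, 138, 95, 74, 56, 50, 109, 151, 151, 145, 99, 99, 99, 99, 99, 99, 99]
188 [152, 181, 171, 20, 33, 55, 97, 118, 119, 118, 118, 118, 118, 118, 116, 116, 115, 115, 114, 114, 113, 111, 110, 106, 103, 96, 62, 15, 31, 88, 153, 152, 153, 147, 102, 101, 101, 101, 101, 102]
190 [147, 161, 168, 102, 23, 31, 42, 79, 122, 119, 120, 121, 118, 123, 117, 116, 115, 113, 112, 111, 110, 108, 106, 104, 101, 99, 95, 17, 29, 81, 148, 153, 154, 154, 147, 102, 102, 101, 101, 101]
```

```bash
python3 -m handwheel '[[[1,-0.01,-0.01,-0.1,0],[1,0,0,-0.1,0],[1,0,0,-0.1,0],[1,0,0,-0.1,0],[1,0,0,0,0],[1,0,0,0,0]]]'; for i in 1 2; do python3 -m handwheel '[[[1,0,0,-0.02,0],[1,0,0,-0.02,0],[1,0,0,0,0]]]'; done
```

```text
time_s: 6.2
eef_pos: [566.6, 233.4, 154.2]
ee_rot: [-0.0, 0.915, 0.404, -0.0]
force: [-0.5, 0.2, -1.1]
grip_width: 0.374
grip_force: 31.2
time_s: 6.5
eef_pos: [566.5, 233.4, 152.2]
ee_rot: [-0.0, 0.915, 0.404, -0.0]
force: [0.6, -0.9, -0.2]
grip_width: 0.366
grip_force: 31.2
time_s: 6.8
eef_pos: [566.5, 233.4, 150.1]
ee_rot: [-0.0, 0.915, 0.404, -0.0]
force: [0.2, 0.1, -1.2]
grip_width: 0.368
grip_force: 31.2
```

```bash
for i in 1 2 3 4 5; do python3 -m handwheel '[[[1,0,0,-0.02,0],[1,0,0,0,0],[1,0,0,0,0]]]' | grep -E "pos|force:|rot" ; done
```

```text
eef_pos: [566.6, 233.4, 149.3]
ee_rot: [-0.0, 0.915, 0.404, -0.0]
force: [-0.4, -0.6, -0.4]
grip_force: 31.2
eef_pos: [566.6, 233.4, 148.3]
ee_rot: [-0.0, 0.915, 0.404, -0.0]
force: [0.1, -0.6, -0.8]
grip_force: 31.2
eef_pos: [566.5, 233.4, 147.3]
ee_rot: [-0.0, 0.915, 0.404, -0.0]
force: [1.4, 0.1, -0.2]
grip_force: 31.2
eef_pos: [566.6, 233.4, 146.3]
ee_rot: [-0.0, 0.915, 0.404, 0.0]
force: [0.1, -0.2, -0.8]
grip_force: 31.2
eef_pos: [566.8, 233.3, 145.6]
ee_rot: [0.0, 0.915, 0.404, 0.0]
force: [0.7, -1.2, 1.9]
grip_force: 31.7
```

```bash
for i in 1 2; do python3 -m handwheel '[[[1,0,0,-0.02,0],[1,0,0,0,0],[1,0,0,0,0]]]' | grep -E "pos|force:" ; done; python3 -c "
from rig import ctrl;print(ctrl.sense()['wrist_torque'])"
```

```text
eef_pos: [567.1, 233.3, 145.0]
force: [1.2, -1.7, 5.2]
grip_force: 32.4
eef_pos: [567.4, 233.0, 143.5]
force: [4.1, -2.3, 2.4]
grip_force: 31.7
[-0.3800259  -0.86033508 -0.03143777]
```

The bevel is on the lip and pushing +x, −y, so I yield that way and continue.

```bash
python3 -m handwheel '[[[1,0.03,-0.015,0,0],[1,0,0,0,0],[1,0,0,0,0]]]' | grep -E "pos|force:";for i in 1 2; do python3 -m handwheel '[[[1,0,0,-0.02,0],[1,0,0,0,0],[1,0,0,0,0]]]' | grep -E "pos|force:" ; done; python3 -c "
from rig import ctrl;print(ctrl.sense()['wrist_torque'])"
```

```text
eef_pos: [567.7, 232.6, 142.8]
force: [0.9, -0.8, -1.0]
grip_force: 31.1
eef_pos: [567.9, 232.7, 142.1]
force: [-1.0, 0.0, -0.7]
grip_force: 31.2
eef_pos: [568.0, 232.6, 141.2]
force: [-0.3, 0.1, -0.5]
grip_force: 31.2
[ 0.05496996  0.04286277 -0.04133144]
```

```bash
for i in 1 2 3 4 5; do python3 -m handwheel '[[[1,0,0,-0.02,0],[1,0,0,0,0],[1,0,0,0,0]]]' | grep -E "pos|force:" ; done; python3 -c "
from rig import ctrl;print(ctrl.sense()['wrist_torque'])"
```

```text
eef_pos: [568.0, 232.6, 140.3]
force: [0.5, 0.2, 0.2]
grip_force: 31.2
eef_pos: [568.1, 232.7, 139.3]
force: [-0.1, 0.6, 0.3]
grip_force: 31.3
eef_pos: [568.1, 232.6, 138.4]
force: [0.3, 0.2, 1.6]
grip_force: 31.5
eef_pos: [568.1, 232.6, 137.5]
force: [0.2, -0.3, 2.6]
grip_force: 31.8
eef_pos: [568.1, 232.6, 136.5]
force: [-0.8, -0.4, 4.0]
grip_force: 32.1
[-0.04419987  0.07820447 -0.02908176]
```

```bash
for i in 1 2 3; do python3 -m handwheel '[[[1,0,0,-0.016,0],[1,0,0,0,0],[1,0,0,0,0]]]' | grep -E "pos|force:" ; done
python3 - <<'E'
from rig import ctrl,optics
import cv2
print(ctrl.sense()['wrist_torque'])
I=optics.capture("scene")["img"][125:245,305:425];cv2.imwrite("pics/p2.png",cv2.resize(I,None,fx=5,fy=5,interpolation=cv2.INTER_CUBIC))
E
```

```text
eef_pos: [568.1, 232.7, 135.7]
force: [-1.0, -0.3, 5.2]
grip_force: 32.3
eef_pos: [568.1, 232.7, 135.0]
force: [-0.3, -1.3, 6.6]
grip_force: 32.5
eef_pos: [568.1, 232.7, 134.4]
force: [-1.9, -1.2, 5.8]
grip_force: 32.7
[-0.09760746  0.27061165  0.03190687]
```

View pics/p2.png

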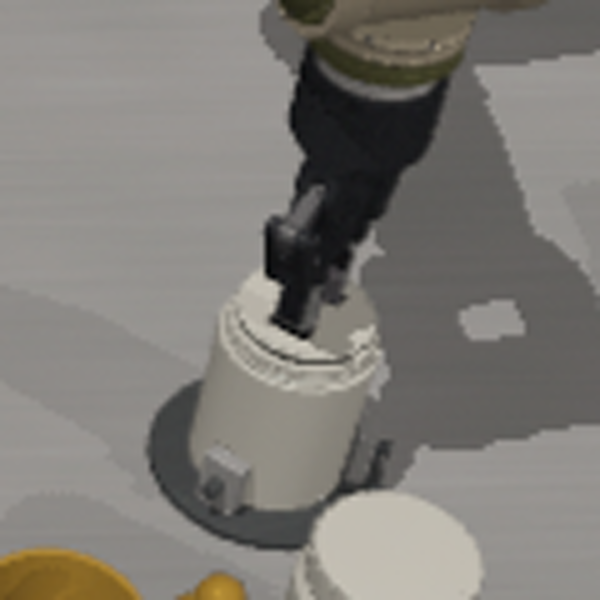

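Crop: the cap sits in the mouth, flange level, with a thin dark line of squeezed gasket visible under it at crop (300,355). I press slightly more, then release with a slight follow-down, since the pads retract as they open.

```bash
python3 -m handwheel '[[[1,-0.01,0,-0.02,0],[1,0,0,0,0],[1,0,0,0,0]]]' | grep -E "pos|force:"; python3 -m handwheel '[[[-0.2,0,0,-0.01,0],[-0.2,0,0,-0.01,0],[-0.2,0,0,0,0],[-0.2,0,0,0,0],[-0.2,0,0,0,0]]]'; python3 -m handwheel '[[[-0.6,0,0,0,0],[-0.6,0,0,0,0],[-0.6,0,0,0,0]]]'
```

```text
eef_pos: [568.1, 232.6, 133.7]
force: [-0.1, 0.1, 7.3]
grip_force: 33.0
time_s: 13.05
eef_pos: [567.4, 232.6, 131.5]
ee_rot: [-0.0, 0.915, 0.404, -0.0]
force: [0.4, -0.3, -1.1]
grip_width: 0.597
grip_force: 0.0
time_s: 13.35
eef_pos: [567.5, 232.6, 131.9]
ee_rot: [-0.0, 0.915, 0.404, -0.0]
force: [0.0, -0.4, -0.7]
grip_width: 0.799
grip_force: 0.0
```

Released, with no force on the fingers. I back off upward and check.

```bash
python3 -m handwheel '[[[-0.8,0,0,0.1,0],[-0.8,0,0,0.3,0],[-0.8,0,0,0.7,0],[-0.8,0,0,0.9,0],[-0.8,-0.8,0,0.4,0],[-0.8,-0.9,0,0,0],[-0.8,-0.9,0,0,0],[-0.8,-0.9,0,0,0],[-0.8,0,0,0,0]]]';  python3 - <<'E'
from rig import optics
import cv2,numpy as np,pickle
d={n:optics.capture(n) for n in("scene","top")};pickle.dump(d,open("d3.pkl","wb"))
f=lambda I,u,v,w=25:cv2.resize(I[v-w:v+w,u-w:u+w],(400,400),interpolation=cv2.INTER_CUBIC)
cv2.imwrite("pics/e1.png",np.hstack([f(d["scene"]["img"],364,195),f(d["top"]["img"],158,185)]))
E
```

```text
time_s: 14.25
eef_pos: [388.4, 232.8, 252.5]
ee_rot: [-0.0, 0.914, 0.405, -0.0]
force: [-0.6, 0.3, 0.5]
grip_width: 0.902
grip_force: 0.0
```

View pics/e1.png

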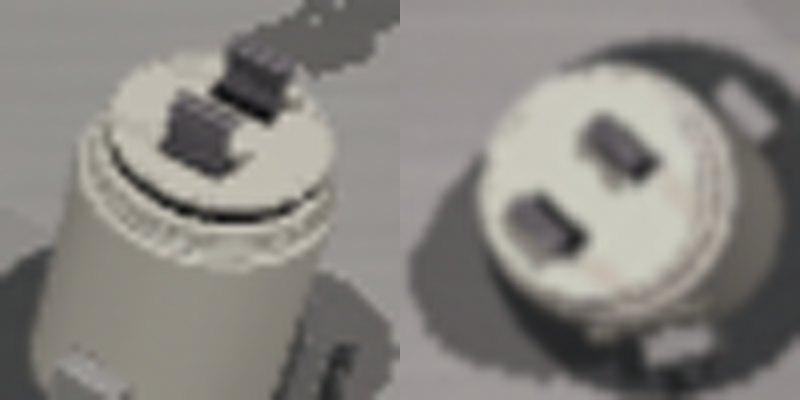

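The final crops show the cap level and centred on the neck, with an even thin gasket line. The tabs are sprung out, about 39 mm apart in the top view against 38 mm when free at the start; lugs jammed in the bore would show about 32 mm. Handing in.

```bash
python3 -c "
from rig import ctrl;print(ctrl.finish_job())"
```

```text
the job is handed in; nothing more can be done
None
```

I capped the canister and handed the job in: in the last pictures the cap sits level and centred in the mouth with both tabs sprung out and the gripper clear, but I saw no verdict and did not tug-test the lock.

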